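Hook the bailed plug out of the spindle sleeve

ROBOT

A 6-joint arm with a two-finger parallel gripper is mounted at the origin on the work surface. World frame = base frame: x ahead of the robot, y to its left, z up, the work surface at z = 0. Lengths are in m, angles in degrees, forces in N, time in s.
With the tool pointing down it reaches from about 0.3 to 0.75 m from the base axis. Payload 8.5 kg.
Tool frame: the origin (TCP) lies at the very end of the fingers, on their centre line; the grasp point (between the pads) lies 19 mm behind it (env.pinch_z is the distance from the TCP to the grasp point, in m); z points along the fingers, y is the line along which they close (so a half turn about z gives the same grasp; the last joint's range is limited). The gripper opens to 85 mm and grips with 20 to 120 N. Pads are 22 mm wide; open, the fingers measure 114 mm over their backs; the gripper's body (76 mm by 85 mm) begins 54 mm behind the grasp point. The pads swing forward as they close: fully open they stand 13 mm farther back than shut.
Start: joints at [-76.736, 21.807, 74.336, -0, 83.858, -12.336], TCP at [0.238, -0.496, 0.231] pointing down, gripper open.
Joint ranges: [-178.18, 178.18], [-50.72, 133.34], [12.68, 142.11], [-81.47, 261.47], [9.98, 163.14], [-165.26, 165.26]. Speed limits (degrees/s): [136.94, 136.94, 180, 180, 180, 180].

INTERFACE

Orientations are given as a 3x3 rotation matrix whose columns are the frame's x, y, z axes.
In Python, from rig import env, viewer gives the robot as it stands.
- The arm moves only by the tool drive_tool, never from a script. Its argument "series" is a list of rows, each a list of 3 entries, a list of its own where there are three numbers: the shift along the tool's x, y, z in m, then the turn about the tool's z in degrees, then the finger opening in m, from 0 to 0.0854. A call has 1 to 20 rows; each row is the pose to reach, as a shift and turn from the pose commanded when the call began, along the tool's axes at that moment; what a row does not reach only later rows make up. A row lasts 1/10 s, in which the tool goes at most 50 mm and 8.59 degrees, less where a joint would pass 70% of its speed; a pose out of reach is approached as far as the arm can. A call with a gripper value outside its range is refused whole. The fingers move at their own pace and stop on an object; "newtons" is the grip in N (left out, the last holds). Time passes only in rows, so rows that repeat a pose let the fingers close. It gives the time, the measured TCP pose, the force, the opening and the grip force at its end, in the units of the state.
- env.observe(): the state, without advancing time (a new reading comes with each control period).
- viewer.get_image(name): name is "side" or "top" or "wrist"; returns a dict with "img" (480x640x3 uint8, red, green, blue), "depth" (480x640 float32, m along the optical axis (not along the pixel's ray), 0 where there is no reading), "camera_matrix" (3x3 intrinsics, pixels), "rvec" (rotation vector, rad) and "tvec" (3), from world to camera coordinates, as OpenCV has them. Camera axes: x right, y down, z forward; pixel columns grow to the right and rows downward; lengths in m; the calibration is good to about 2 mm. A picture is of the moment at which its call begins.
- env.close_job(): hands the job in; it is judged then, once.
The state is a dict: "time_s": time; "q": joint angles; "qvel": joint speeds; "joint_efforts": joint torques, N m; "position": TCP position; "tool_rot": TCP orientation; "ft_force": force on the tool from outside, world axes, zero at the start; "wrist_torque": the same for the moment, N m; "grip_width": finger opening in m; "gripper_force": force on a finger pad.
Only numpy, scipy, OpenCV 4.12 (cv2) and the standard library are available. Lean on these libraries where they do the work, as an engineer would, in place of code of your own. Each camera call takes 0.05 s, during which the arm holds its last target. There are 200 camera calls.

TASK

Take the pull hook from its wooden stand, catch the wire bail of the steel plug that sits deep in the round sleeve (not the one in the square block) and draw the plug out with the hook, without touching the plug with the gripper's fingers. Lower the plug on the hook until it stands upright in the shallow aluminium tray, unhook it there, and put the hook back in its stand as you found it.

Things in the scene. Friction and masses are not known exactly. Their poses are not given: they have to be found in the camera images.
- hook: Pull hook, z up (mm). Origin: underside centre of its brass flange, 72x52x5, resting on a fixed wooden stand 112 tall. Wooden grip above it: 40 (x) by 16 (y), top at z 50. Below, a J of 6 mm bar: shank at x -8 down to z -95 (centreline), across to x +8, prong up to z -82. Prong side (+x) faces away from the robot within 25 deg. Stand's slot, centred under the origin: 44 (x) by 26 (y).
- plug: Dark steel disc, 68 mm diameter, 20 thick, 250 g, with a rigid bright wire bail. Origin: underside centre, z up. Bail: arch of 5 mm wire in the y-z plane, legs at y -16 and +16, crossbar centreline at z 52; opening 27 wide, z 20 to 49.5, passed along x. x faces away from the robot within 45 deg. Stands loose on the sleeve's bore floor, up to 3 mm off-centre. A twin is in the square block.
- sleeve: Fixed round dark steel sleeve, 100 mm outside diameter, 100 tall, blind bore 80 diameter, 90 deep from the top (bore floor at z 10). Origin: underside centre, on the drawer floor; z up. A square block, 100 each way with a similar bore and plug, stands left or right of it, 10 mm or more away.
- tray: Fixed shallow empty aluminium tray, 140 mm (x) by 170 (y) outside, 20 high, walls and floor 5 thick. Origin: underside centre, on the drawer floor; z up. It stands to the robot's right.
There are look-alikes about, which are no part of the job. What is shaped like the hook but turquoise or white is not meant.

How it is judged (in metres and radians):
On the way, in this order (a step that is already met when the one before it is completed fails the run):
1. the plug hangs on the hook with its underside above the sleeve's rim (contact force between hook and plug above 0.3 N and z of plug in the frame of sleeve above 0.1 m), for 0.1 s.
2. the plug stands in the tray with the hook still in or at its bail (x of plug in the frame of tray between -0.036 and 0.036 m and y of plug in the frame of tray between -0.051 and 0.051 m and z of plug in the frame of tray below 0.011 m and angle between plug's own z axis and vertical below 0.15 rad and horizontal distance between hook and plug below 0.03 m and z of hook in the frame of plug below 0.16 m), for 0.1 s.
At the end, for the whole second after the job is handed in: The plug stands upright (within 8 degrees) and still on the tray's floor, wholly within its walls; the hook hangs still and upright (within 8 degrees) in its stand, within 22 mm of where it was found (x of plug in the frame of tray between -0.036 and 0.036 m and y of plug in the frame of tray between -0.051 and 0.051 m and z of plug in the frame of tray below 0.011 m and angle between each of plug, hook's own z axis and vertical below 0.15 rad and linear speed of each of plug, hook below 0.02 m/s and distance of hook from where it was at the start of the episode below 0.022 m); the robot touches nothing.
It fails at once if the gripper's fingers touch the plug (contact force between the fingers and plug above 0.5 N).
It also fails if it takes over 56 s, if anything falls off the work surface, if the arm or the gripper's body presses on something with over 40 N, if the wrist force passes 120 N, or if a joint passes its speed limit or range.

## Working session

There is one attempt and no reset: what is moved stays moved. The work goes in short steps, Python scripts to look and compute and a tool call to move; the robot and the scene stay as the last step left them, time stands still between calls to the robot, and variables do not carry over. Pictures are saved under pics/ and viewed, at most 13 in all, crops included, and the job is handed in when it is done.

Besides the shell and the picture viewer there is one more tool, called after "Call:" as name(argument=value, ...), one argument or row to a line, values as JSON. drive_tool: Moves the arm, as the interface text tells. Its arguments: {"type":"object","properties":{"series":{"type":"array"},"newtons":{"type":"number"}},"required":["series"]}

```bash
mkdir -p pics; cat > h.py <<'E'
import sys; sys.path.insert(0,'.')
import numpy as np, cv2
from rig import env, viewer
def get(n):
    d=viewer.get_image(n); R,_=cv2.Rodrigues(np.array(d['rvec'],float)); d['R']=R; d['t']=np.array(d['tvec'],float).reshape(3)
    d['K']=np.array(d['camera_matrix'],float); return d
def save(d,n,crop=None,s=1):
    im=d['img'][:,:,::-1]
    if crop: x0,y0,x1,y1=crop; im=im[y0:y1,x0:x1]
    cv2.imwrite('pics/'+n+'.png',cv2.resize(im,None,fx=s,fy=s,interpolation=cv2.INTER_CUBIC))
def cloud(d):
    v,u=np.mgrid[0:480,0:640]; z=d['depth']; K=d['K']
    p=np.stack([(u-K[0,2])/K[0,0]*z,(v-K[1,2])/K[1,1]*z,z],-1)
    w=(p-d['t'])@d['R']; w[z==0]=np.nan; return w
def ray(d,uv,h):
    uv=np.atleast_2d(uv).astype(float); K=d['K']
    r=np.c_[(uv[:,0]-K[0,2])/K[0,0],(uv[:,1]-K[1,2])/K[1,1],np.ones(len(uv))]@d['R']
    c=-d['R'].T@d['t']; return c+r*((h-c[2])/r[:,2])[:,None]
def proj(d,P):
    p=np.atleast_2d(P)@d['R'].T+d['t']; q=p@d['K'].T; return q[:,:2]/q[:,2:]
E
python3 - <<'E'
from h import *
for n in ['top','side']:
    d=get(n); save(d,n); print(n,-d['R'].T@d['t'], d['R'][2]); np.savez(n+'.npz',**{k:d[k] for k in('img','depth','R','t','K')})
o=env.observe(); print(o['position'],o['tool_rot'],o['time_s'],env.pinch_z)
E
```

```text
top [0.2039952  0.18873356 1.48065828] [ 0.1485215  -0.00779655 -0.98887844]
side [0.15548557 1.32993579 0.91445356] [ 0.19350871 -0.8002925  -0.56752647]
[ 0.23756631 -0.49575632  0.2307707 ] [[ 9.01841935e-01  4.32065994e-01 -3.17992993e-04]
 [ 4.32066032e-01 -9.01841079e-01  1.26956600e-03]
 [ 2.61757151e-04 -1.28234183e-03 -9.99999144e-01]] 0.1 0.0187
```

View pics/top.png

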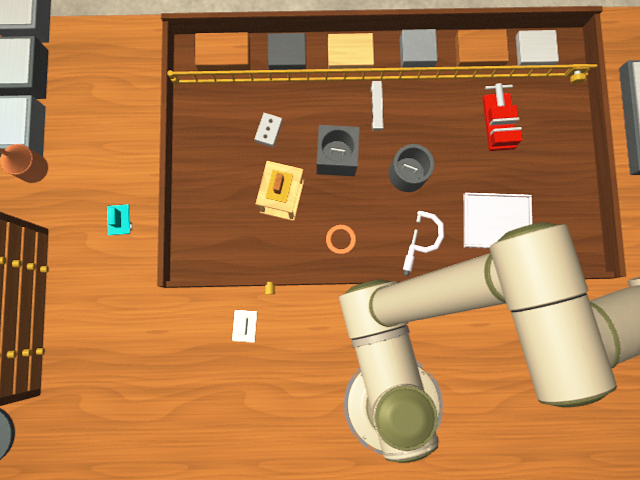

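View pics/side.png

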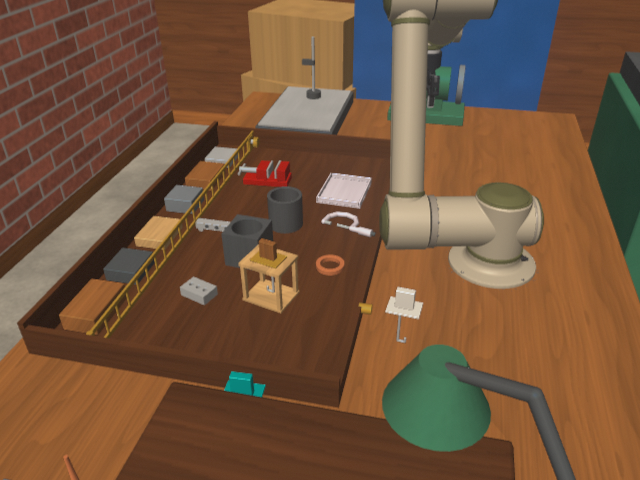

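The top view shows these candidates:
- **Hook:** brass flange and brown grip on the wooden stand at (280,187). The turquoise one at (118,220) and the white one at (245,326) are look-alikes.
- **Sleeve:** the round one at (411,167). The square block at (338,150) is the decoy.
- **Tray:** (497,220). The white J-shaped thing at (425,235) is not part of the job.

In the side view the hook is at (268,255), the sleeve at (285,210) and the tray at (344,190).

```bash
python3 - <<'E'
from h import *
D={n:dict(np.load(n+'.npz')) for n in('top','side')}
W={n:cloud(D[n]) for n in D}
for n in D:
    w=W[n]; 
    print(n)
T=W['top']
def st(box,lo,hi,n='top'):
    x0,y0,x1,y1=box; p=W[n][y0:y1,x0:x1].reshape(-1,3); p=p[(p[:,2]>lo)&(p[:,2]<hi)]; return p
print('floor top',np.nanmedian(T[200:225,320:390,2]),'side',np.nanmedian(W['side'][280:300,320:340,2]))
F=np.nanmedian(T[200:225,320:390,2])
# height histograms
for nm,b in dict(hook=(250,155,310,225),sleeve=(385,138,440,195),block=(312,120,362,178),tray=(458,188,538,252)).items():
    p=st(b,-.1,.5); h,e=np.histogram(p[:,2]-F,bins=np.arange(-.01,.2,.005)); print(nm,[(round(float(a),3),int(c)) for a,c in zip(e,h) if c>8])
def rect(p):
    r=cv2.minAreaRect((p[:,:2]*1000).astype(np.float32)); return r
p=st((250,155,310,225),F+.157,F+.2);print('grip',rect(p),p[:,2].max(),len(p))
p=st((250,155,310,225),F+.113,F+.125);print('flange',rect(p),np.median(p[:,2]),len(p))
p=st((385,138,440,195),F+.092,F+.11);c,r=cv2.minEnclosingCircle((p[:,:2]*1000).astype(np.float32));print('sleeve',c,r,np.median(p[:,2]))
for b,nm in(((385,138,440,195),'plug'),((312,120,362,178),'twin')):
    p=st(b,F+.045,F+.072);print(nm,rect(p),np.median(p[:,2]),len(p))
p=st((458,188,538,252),F+.012,F+.03);print('tray',rect(p),np.median(p[:,2]))
S=st((230,225,310,310),F+.155,F+.2,'side');print('side grip',rect(S),S[:,2].max(),len(S))
S=st((260,180,310,235),F+.092,F+.11,'side');print('side sleeve',cv2.minEnclosingCircle((S[:,:2]*1000).astype(np.float32)),np.median(S[:,2]))
S=st((310,165,380,215),F+.012,F+.03,'side');print('side tray',rect(S))
save(D['top'],'crop',(240,120,440,230),4)
E
```

```text
top
side
floor top 0.00719048910183843 side 0.006597758565172717
hook [(-0.01, 132), (-0.005, 954), (0.0, 1008), (0.005, 278), (0.01, 40), (0.045, 9), (0.1, 14), (0.105, 278), (0.11, 750), (0.115, 418), (0.12, 76), (0.15, 10), (0.155, 30), (0.16, 76), (0.165, 11)]
sleeve [(-0.01, 118), (-0.005, 685), (0.0, 613), (0.005, 100), (0.01, 53), (0.015, 40), (0.02, 63), (0.025, 203), (0.03, 187), (0.035, 51), (0.04, 53), (0.045, 31), (0.05, 52), (0.055, 51), (0.06, 57), (0.065, 58), (0.07, 44), (0.075, 39), (0.08, 49), (0.085, 45), (0.09, 68), (0.095, 236), (0.1, 198), (0.105, 18)]
block [(-0.01, 66), (-0.005, 404), (0.0, 383), (0.005, 84), (0.01, 39), (0.015, 40), (0.02, 65), (0.025, 206), (0.03, 185), (0.035, 63), (0.04, 43), (0.045, 45), (0.05, 41), (0.055, 49), (0.06, 54), (0.065, 56), (0.07, 40), (0.075, 45), (0.08, 45), (0.085, 45), (0.09, 82), (0.095, 436), (0.1, 336), (0.105, 34)]
tray [(-0.01, 88), (-0.005, 670), (0.0, 1645), (0.005, 1120), (0.01, 229), (0.015, 189), (0.02, 132), (0.025, 16)]
grip ((530.9713745117188, 269.5798034667969), (16.059776306152344, 41.084774017333984), 74.
[... 276 characters left out ...]
75, -57.09574508666992), (90.45602416992188, 91.79019165039062), 30.4112606048584) 0.06714439628040536 266
twin ((629.4939575195312, 125.23179626464844), (99.02236938476562, 93.12010192871094), 84.77574920654297) 0.0667383918010277 256
tray ((454.7391357421875, -283.84967041015625), (173.70074462890625, 141.1527099609375), 87.05814361572266) 0.02545319130478722
side grip ((529.0529174804688, 271.30389404296875), (19.53186798095703, 40.37505340576172), 75.19322967529297) 0.17171829065654529 99
side sleeve ((587.5709228515625, 21.211692810058594), 131.9986114501953) 0.1056944636814534
side tray ((455.055908203125, -246.14764404296875), (261.0366516113281, 141.79945373535156), 86.2530517578125)
```

View pics/crop.png

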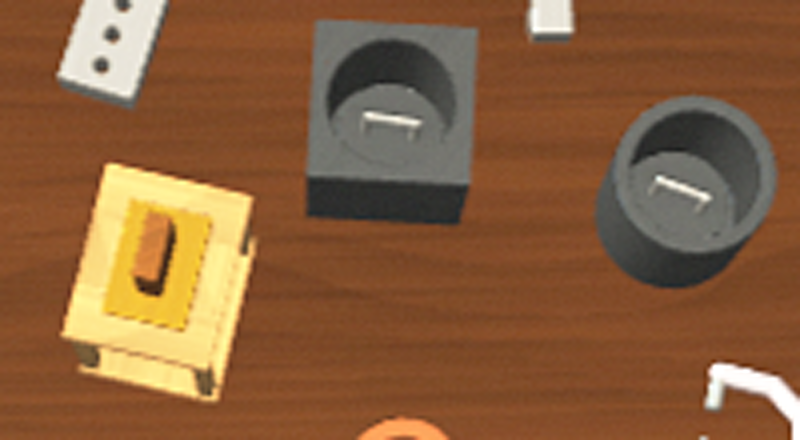

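The choice is confirmed: brass flange with the brown grip, and the round sleeve. Next I'll work out the bail and the first move.

```bash
cat >> h.py <<'E'
def go(*targets):
    o=env.observe(); R=np.array(o['tool_rot']); p=np.array(o['position']); y=np.degrees(np.arctan2(R[1,0],R[0,0]))
    print('t',o['time_s'],'pos',p.round(4),'yaw',round(y,2),'w',o['grip_width'],'F',np.round(o['ft_force'],1),'q6',np.round(o['q'],1))
    for x,yy,z,w in targets: print((x,yy,z,w),'->',(R.T@(np.array([x,yy,z])-p)).round(4),'turn',round((y-w+180)%360-180,2))
def bail(d,box,h):
    x0,y0,x1,y1=box; im=d['img'][y0:y1,x0:x1].astype(int); m=(im.min(-1)>130).astype(np.uint8)
    n,l,s,c=cv2.connectedComponentsWithStats(m); k=1+np.argmax(s[1:,4]); v,u=np.nonzero(l==k)
    P=ray(d,np.c_[u+x0,v+y0],h)[:,:2]; return s[k],P
E
python3 - <<'E'
from h import *
d=dict(np.load('top.npz'))
s,P=bail(d,(395,150,428,185),.007+.062)
r=cv2.minAreaRect((P*1000).astype(np.float32)); print(s,r)
go((.53,.0,.40,-15),(.48,.27,.36,-15))
E
```

```text
[ 9 14 14  8 34] ((586.5030517578125, -58.340553283691406), (34.286373138427734, 9.341358184814453), 56.79059982299805)
t 0.1 pos [ 0.2376 -0.4958  0.2308] yaw 25.6 w 0.08547357756608001 F [-0.2 -0.2 -0.4] q6 [-76.7  21.8  74.4  -0.   83.9 -12.3]
(0.53, 0.0, 0.4, -15) -> [ 0.478  -0.321  -0.1687] turn 40.6
(0.48, 0.27, 0.36, -15) -> [ 0.5495 -0.586  -0.1283] turn 40.6
```

Call:
drive_tool(
  series=[
    [[0.0,0.0,-0.05],0,0.085],
    [[0.05,-0.03,-0.08],5,0.085],
    [[0.478,-0.321,-0.169],40.6,0.085],
    [[0.478,-0.321,-0.169],40.6,0.085],
    [[0.478,-0.321,-0.169],40.6,0.085],
    [[0.478,-0.321,-0.169],40.6,0.085],
    [[0.478,-0.321,-0.169],40.6,0.085],
    [[0.478,-0.321,-0.169],40.6,0.085],
    [[0.478,-0.321,-0.169],40.6,0.085],
    [[0.478,-0.321,-0.169],40.6,0.085],
    [[0.478,-0.321,-0.169],40.6,0.085],
    [[0.478,-0.321,-0.169],40.6,0.085],
    [[0.478,-0.321,-0.169],40.6,0.085],
    [[0.478,-0.321,-0.169],40.6,0.085],
    [[0.478,-0.321,-0.169],40.6,0.085],
  ],
)

```text
time_s: 1.6
position: [0.5303, 0.0009, 0.3997]
tool_rot: [[0.967, -0.257, -0.001], [-0.257, -0.967, 0.0], [-0.001, 0.0, -1.0]]
ft_force: [-0.3, 0.1, 0.0]
grip_width: 0.0853
gripper_force: 0.0
```

```bash
python3 - <<'E'
from h import *
d=get('wrist'); save(d,'w1'); print(-d['R'].T@d['t'],d['R'][2]); print(proj(d,[[.585,-.058,.069],[.53,.27,.17]]))
np.savez('w1.npz',**{k:d[k] for k in('img','depth','R','t','K')})
go((.48,.27,.36,-15))
E
```

```text
[ 0.60756423 -0.01944367  0.54185352] [-0.30111001  0.08054954 -0.95018132]
[[351.548419   138.22437293]
 [102.66535981 260.00553666]]
t 1.65 pos [ 5.299e-01 -1.000e-04  3.998e-01] yaw -14.97 w 0.08539702142501307 F [-0.  -0.3 -0.4] q6 [-12.8  16.4  55.4  -0.  108.3  92.2]
(0.48, 0.27, 0.36, -15) -> [-0.1179 -0.2481  0.0398] turn 0.03
```

View pics/w1.png

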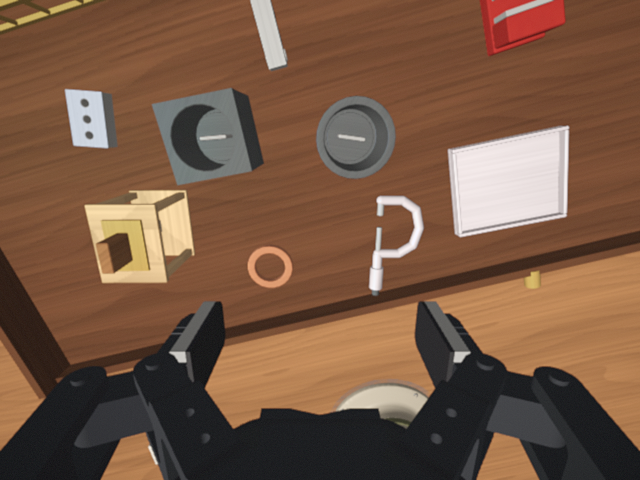

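The wrist view shows the round sleeve's bail at (337,136)–(365,139), the hook's grip at (114,252), and the tray with its corners around (448,150)–(568,215).

Call:
drive_tool(
  series=[
    [[-0.118,-0.248,0.04],0,0.085],
    [[-0.118,-0.248,0.04],0,0.085],
    [[-0.118,-0.248,0.04],0,0.085],
    [[-0.118,-0.248,0.04],0,0.085],
    [[-0.118,-0.248,0.04],0,0.085],
    [[-0.118,-0.248,0.04],0,0.085],
    [[-0.118,-0.248,0.04],0,0.085],
    [[-0.118,-0.248,0.04],0,0.085],
    [[-0.118,-0.248,0.04],0,0.085],
  ],
)

```text
time_s: 2.55
position: [0.4807, 0.2684, 0.3605]
tool_rot: [[0.965, -0.261, 0.0], [-0.261, -0.965, -0.0], [0.0, 0.0, -1.0]]
ft_force: [-0.5, -0.4, -0.2]
grip_width: 0.0852
gripper_force: 0.0
```

```bash
python3 - <<'E'
from h import *
d=get('wrist'); save(d,'w2'); np.savez('w2.npz',**{k:d[k] for k in('img','depth','R','t','K')})
F=.007
# grip by depth
w=cloud(d); m=(w[...,2]>F+.158)&(w[...,2]<.19)&(abs(w[...,0]-.53)<.05)&(abs(w[...,1]-.27)<.05)
p=w[m]; print('grip',cv2.minAreaRect((p[:,:2]*1000).astype(np.float32)),np.median(p[:,2]),len(p))
hsv=cv2.cvtColor(d['img'],cv2.COLOR_RGB2HSV)
m=(w[...,2]>F+.108)&(w[...,2]<.13)&(abs(w[...,0]-.53)<.08)&(abs(w[...,1]-.27)<.08)
b=m&(hsv[...,1]>165)
p=w[b]; print('flange',cv2.minAreaRect((p[:,:2]*1000).astype(np.float32)),np.median(p[:,2]),len(p)); p=w[m&~b]; print('stand',cv2.minAreaRect((p[:,:2]*1000).astype(np.float32)),np.median(p[:,2]))
print(proj(d,[.53,.27,.17]))
# bail from w1 + top
d1=dict(np.load('w1.npz')); dt=dict(np.load('top.npz'))
for h in(.069,):
    s,P=bail(d1,(330,128,372,146),h); print(s,cv2.minAreaRect((P*1000).astype(np.float32)))
def centre(d,box):
    s,P=bail(d,box,.069); return proj(d,np.r_[P.mean(0),.069])[0]
a=centre(dt,(395,150,428,185)); b=centre(d1,(330,128,372,146))
M=lambda d:d['K']@np.c_[d['R'],d['t']]
X=cv2.triangulatePoints(M(dt),M(d1),a.reshape(2,1),b.reshape(2,1)); print('bail tri',(X[:3]/X[3]).T)
w1=cloud(d1); m=(w1[...,2]>.10)&(w1[...,2]<.118); m[:, :300]=0; m[:,410:]=0; m[190:]=0; m[:80]=0
p=w1[m]; print('sleeve',cv2.minEnclosingCircle((p[:,:2]*1000).astype(np.float32)),np.median(p[:,2]))
go((.53,.27,.20,-15))
E
```

```text
grip ((531.1939697265625, 269.7981262207031), (15.561644554138184, 39.763832092285156), 74.90119934082031) 0.16745047044296663 648
flange ((0.0, 0.0), (0.0, 0.0), 0.0) nan 0
stand ((530.8470458984375, 269.6325988769531), (90.0945816040039, 110.17859649658203), 75.4345932006836) 0.11807242342372537
[[305.20883605 164.55016968]]
[  7   6  28   8 119] ((586.34033203125, -56.90999221801758), (37.30925750732422, 5.676690578460693), 67.42251586914062)
bail tri [[ 0.58584981 -0.05856837  0.0693095 ]]
sleeve ((585.4014282226562, -59.66092300415039), 49.87576675415039) 0.10529756205776818
t 2.6 pos [0.4807 0.2685 0.3606] yaw -15.14 w 0.0848525096316341 F [ 0.1 -0.1 -0.1] q6 [ 16.9  18.8  58.1  -0.  103.1 122. ]
(0.53, 0.27, 0.2, -15) -> [ 0.0471 -0.0143  0.1606] turn -0.14
  return _methods._mean(a, axis=axis, dtype=dtype,
  ret = ret.dtype.type(ret / rcount)
```

View pics/w2.png

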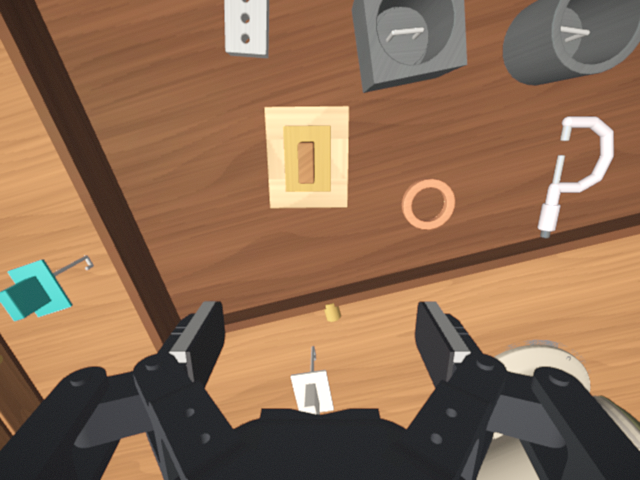

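The hook is directly ahead in its stand, with the grip at (305,163). It measures (0.531, 0.270) with its top at z 0.167, which is consistent with the given sizes. I'll grasp it now.

Call:
drive_tool(
  series=[
    [[0.048,-0.0145,0.04],0,0.085],
    [[0.048,-0.0145,0.09],0,0.085],
    [[0.048,-0.0145,0.13],0,0.085],
    [[0.048,-0.0145,0.16],0,0.085],
    [[0.048,-0.0145,0.19],0,0.085],
    [[0.048,-0.0145,0.21],0,0.085],
    [[0.048,-0.0145,0.225],0,0.085],
    [[0.048,-0.0145,0.2305],0,0.085],
    [[0.048,-0.0145,0.2305],0,0.085],
    [[0.048,-0.0145,0.2305],0,0.0],
    [[0.048,-0.0145,0.2305],0,0.0],
    [[0.048,-0.0145,0.2305],0,0.0],
    [[0.048,-0.0145,0.2305],0,0.0],
    [[0.048,-0.0145,0.2305],0,0.0],
    [[0.048,-0.0145,0.2305],0,0.0],
    [[0.048,-0.0145,0.2305],0,0.0],
    [[0.048,-0.0145,0.2305],0,0.0],
  ],
  newtons=70,
)

```text
time_s: 4.3
position: [0.5305, 0.2718, 0.1302]
tool_rot: [[0.966, -0.259, 0.001], [-0.259, -0.966, 0.0], [0.001, -0.0, -1.0]]
ft_force: [-0.3, -0.5, 5.4]
grip_width: 0.0154
gripper_force: 68.8
```

Call:
drive_tool(
  series=[
    [[0,0,-0.02],0,0.0],
    [[0,0,-0.06],0,0.0],
    [[0,0,-0.11],0,0.0],
    [[0,0,-0.15],0,0.0],
    [[0,0,-0.15],0,0.0],
  ],
)

```text
time_s: 4.8
position: [0.5316, 0.2722, 0.2853]
tool_rot: [[0.966, -0.259, 0.01], [-0.259, -0.966, 0.003], [0.009, -0.005, -1.0]]
ft_force: [0.2, -0.6, -1.0]
grip_width: 0.0152
gripper_force: 68.3
```

```bash
python3 - <<'E'
from h import *
go((.547,-.04,.28,-25))
E
```

```text
t 4.8 pos [0.5316 0.2722 0.2853] yaw -14.99 w 0.015179226265908672 F [ 0.2 -0.6 -1. ] q6 [ 15.8  24.8  60.7   0.   94.  120.8]
(0.547, -0.04, 0.28, -25) -> [0.0956 0.2976 0.0045] turn 10.01
```

Call:
drive_tool(
  series=[
    [[0.015,0.04,0.0],2,0.0],
    [[0.03,0.085,0.0],4,0.0],
    [[0.045,0.13,0.0],6,0.0],
    [[0.06,0.175,0.0],8,0.0],
    [[0.075,0.22,0.0],10,0.0],
    [[0.085,0.26,0.0],10,0.0],
    [[0.0955,0.2975,0.0],10,0.0],
    [[0.0955,0.2975,0.0],10,0.0],
    [[0.0955,0.2975,0.0],10,0.0],
  ],
)

```text
time_s: 5.7
position: [0.5453, -0.0409, 0.2785]
tool_rot: [[0.906, -0.424, -0.002], [-0.424, -0.906, 0.001], [-0.003, -0.0, -1.0]]
ft_force: [-0.3, -0.1, -1.7]
grip_width: 0.0153
gripper_force: 68.7
```

```bash
python3 - <<'E'
from h import *
d=get('wrist'); np.savez('w3.npz',**{k:d[k] for k in('img','depth','R','t','K')})
q=proj(d,[.586,-.0575,.069])[0]; print(q)
c=q.astype(int); b=(c[0]-45,c[1]-45,c[0]+45,c[1]+45)
s,P=bail(d,b,.069); print(s,P.mean(0),cv2.minAreaRect((P*1000).astype(np.float32)))
go(); save(d,'w3',(180,20,580,320),2)
E
```

```text
[317.84891908 165.19419419]
[ 29  42  35   7 158] [ 0.58615878 -0.05772713] ((586.1679077148438, -57.711631774902344), (35.27805709838867, 4.65916633605957), 67.76309204101562)
t 5.75 pos [ 0.5453 -0.04    0.2788] yaw -25.01 w 0.015148199889618824 F [-0.5 -0.3 -2.3] q6 [-16.6  19.9  69.5   0.   90.8  98.4]
```

View pics/w3.png

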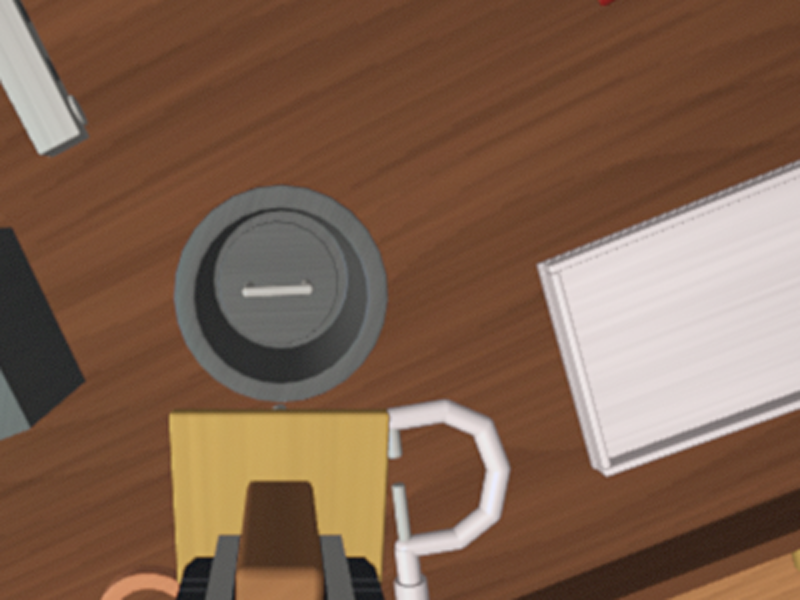

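The close view shows the bail at crop (243–312, 291), i.e. at (0.586, -0.058) with yaw -22.2°. The held hook's flange is at crop (170–388, 410). Next I'll lower the hook 20 mm behind the crossbar.

Call:
drive_tool(
  series=[
    [[0.0125,0,0.0],-1.5,0.0],
    [[0.0245,-0.0005,0.0],-2.8,0.0],
    [[0.0245,-0.0005,0.0],-2.8,0.0],
    [[0.0245,-0.0005,0.03],-2.8,0.0],
    [[0.0245,-0.0005,0.06],-2.8,0.0],
    [[0.0245,-0.0005,0.085],-2.8,0.0],
    [[0.0245,-0.0005,0.1],-2.8,0.0],
    [[0.0245,-0.0005,0.11],-2.8,0.0],
    [[0.0245,-0.0005,0.12],-2.8,0.0],
    [[0.0245,-0.0005,0.126],-2.8,0.0],
    [[0.0245,-0.0005,0.126],-2.8,0.0],
    [[0.0245,-0.0005,0.126],-2.8,0.0],
  ],
)

```text
time_s: 6.95
position: [0.5682, -0.0503, 0.1543]
tool_rot: [[0.926, -0.378, 0.001], [-0.378, -0.926, -0.0], [0.001, -0.0, -1.0]]
ft_force: [-0.2, -0.3, -1.0]
grip_width: 0.0149
gripper_force: 68.8
```

```bash
python3 - <<'E'
from h import *
c=np.array([.5862,-.0577]); a=np.radians(-22.2); e=np.array([np.cos(a),np.sin(a)])
t=c; go((*t,.1525,-22.2),(*t,.1715,-22.2)); print(np.array(env.observe()['position'])[:2]-c, (np.array(env.observe()['position'])[:2]-c)@e)
E
```

```text
t 6.95 pos [ 0.5682 -0.0503  0.1543] yaw -22.2 w 0.014878191319415634 F [-0.2 -0.3 -1. ] q6 [-16.9  27.5  78.2  -0.   74.2  95.3]
(np.float64(0.5862), np.float64(-0.0577), 0.1525, -22.2) -> [0.0194 0.     0.0018] turn -0.0
(np.float64(0.5862), np.float64(-0.0577), 0.1715, -22.2) -> [ 0.0194  0.     -0.0172] turn -0.0
[-0.01796041  0.00738227] -0.019418339037745275
```

Call:
drive_tool(
  series=[
    [[0.0,0,0.0015],0,0.0],
    [[0.005,0,0.0015],0,0.0],
    [[0.01,0,0.0015],0,0.0],
    [[0.015,0,0.0015],0,0.0],
    [[0.0195,0,0.0015],0,0.0],
    [[0.0195,0,0.0015],0,0.0],
  ],
)

```text
time_s: 7.55
position: [0.5866, -0.058, 0.1522]
tool_rot: [[0.926, -0.378, 0.0], [-0.378, -0.926, -0.0], [0.0, 0.0, -1.0]]
ft_force: [-0.5, 0.6, -2.1]
grip_width: 0.0153
gripper_force: 68.8
```

Call:
drive_tool(
  series=[
    [[0,0,-0.005],0,0.0],
    [[0,0,-0.01],0,0.0],
    [[0,0,-0.015],0,0.0],
    [[0,0,-0.02],0,0.0],
    [[0,0,-0.025],0,0.0],
    [[0,0,-0.03],0,0.0],
    [[0,0,-0.03],0,0.0],
    [[0,0,-0.03],0,0.0],
    [[0,0,-0.03],0,0.0],
  ],
)

```text
time_s: 8.45
position: [0.5859, -0.0576, 0.182]
tool_rot: [[0.926, -0.378, -0.001], [-0.378, -0.926, 0.0], [-0.001, 0.0, -1.0]]
ft_force: [0.4, 0.2, -3.3]
grip_width: 0.0154
gripper_force: 68.4
```

```bash
python3 - <<'E'
from h import *
d=get('wrist'); save(d,'w4',(200,60,440,240),3); go()
E
```

```text
t 8.5 pos [ 0.5859 -0.0576  0.182 ] yaw -22.2 w 0.015182641500469688 F [ 0.6 -0.5 -3.4] q6 [-17.1  27.9  72.7  -0.   79.5  95.1]
```

View pics/w4.png

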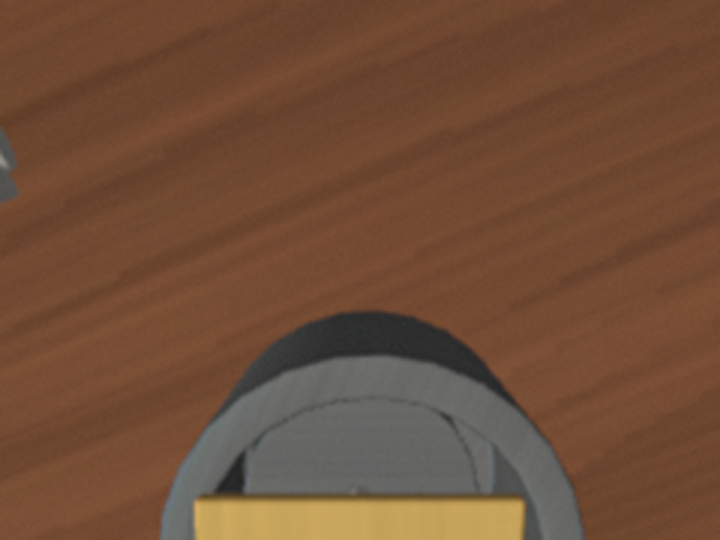

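The weight rose by about 2 N and the disc is in view beyond the flange at (370,440), so the plug seems to be caught. I'll lift it straight up.

Call:
drive_tool(
  series=[
    [[0,0,-0.01],0,0.0],
    [[0,0,-0.025],0,0.0],
    [[0,0,-0.04],0,0.0],
    [[0,0,-0.055],0,0.0],
    [[0,0,-0.07],0,0.0],
    [[0,0,-0.085],0,0.0],
    [[0,0,-0.1],0,0.0],
    [[0,0,-0.112],0,0.0],
    [[0,0,-0.118],0,0.0],
    [[0,0,-0.118],0,0.0],
    [[0,0,-0.118],0,0.0],
    [[0,0,-0.118],0,0.0],
    [[0,0,-0.118],0,0.0],
  ],
)

```text
time_s: 9.8
position: [0.5859, -0.0576, 0.2998]
tool_rot: [[0.926, -0.378, -0.001], [-0.378, -0.926, 0.0], [-0.001, 0.0, -1.0]]
ft_force: [-1.2, 0.2, -4.0]
grip_width: 0.0153
gripper_force: 68.4
```

```bash
python3 - <<'E'
from h import *
d=get('side'); save(d,'s2',(200,100,420,265),3.5)
dt=dict(np.load('w3.npz'))
# tray: rim depth from wrist w1/w3 cloud
for n in('w1','top'):
    dd=dict(np.load(n+'.npz')); w=cloud(dd); m=(w[...,2]>.019)&(w[...,2]<.033)&(abs(w[...,0]-.455)<.1)&(abs(w[...,1]+.284)<.11)
    print(n,cv2.minAreaRect((w[m][:,:2]*1000).astype(np.float32)))
go((.455,-.284,.30,-22.2),(.455,-.284,.30,-3))
E
```

```text
w1 ((454.0916748046875, -284.74700927734375), (171.83444213867188, 140.23898315429688), 86.82838439941406)
top ((454.7391357421875, -283.84967041015625), (173.70074462890625, 141.1527099609375), 87.05814361572266)
t 9.85 pos [ 0.586  -0.0576  0.2999] yaw -22.2 w 0.01491428618815755 F [-0.7  0.2 -4.6] q6 [-17.1  23.9  59.9   0.   96.3  95.1]
(0.455, -0.284, 0.3, -22.2) -> [-3.570e-02  2.591e-01 -1.000e-04] turn 0.0
(0.455, -0.284, 0.3, -3) -> [-3.570e-02  2.591e-01 -1.000e-04] turn -19.2
```

View pics/s2.png

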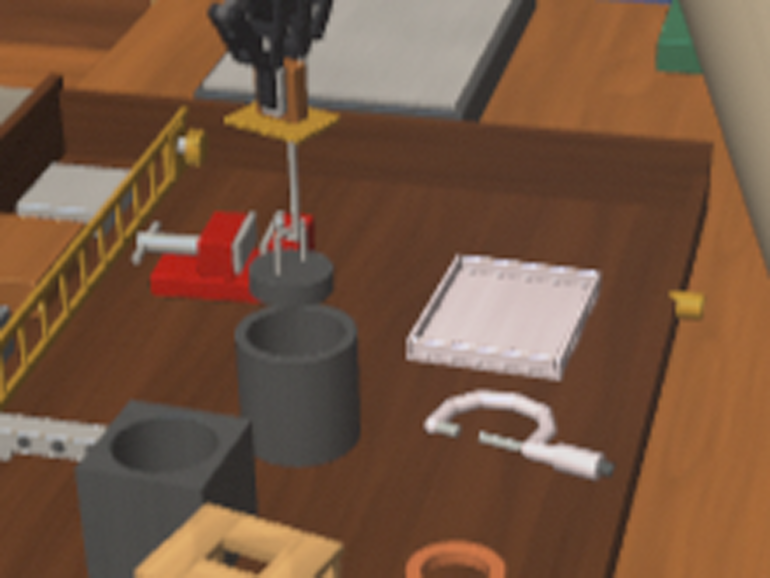

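The side crop shows the plug hanging level on the hook, with its disc at (290,275) just above the sleeve. I'll carry it gently to the tray.

Call:
drive_tool(
  series=[
    [[-0.0007,0.005,0],0,0.0],
    [[-0.002,0.015,0],0,0.0],
    [[-0.004,0.03,0],0,0.0],
    [[-0.0065,0.048,0],0,0.0],
    [[-0.0095,0.068,0],0,0.0],
    [[-0.0125,0.09,0],0,0.0],
    [[-0.0155,0.113,0],0,0.0],
    [[-0.019,0.136,0],0,0.0],
    [[-0.022,0.159,0],0,0.0],
    [[-0.025,0.182,0],0,0.0],
    [[-0.028,0.203,0],0,0.0],
    [[-0.031,0.222,0],0,0.0],
    [[-0.033,0.238,0],0,0.0],
    [[-0.0345,0.25,0],0,0.0],
    [[-0.0355,0.257,0],0,0.0],
    [[-0.0357,0.259,0],0,0.0],
    [[-0.0357,0.259,0],0,0.0],
    [[-0.0357,0.259,0],0,0.0],
    [[-0.0357,0.259,0],0,0.0],
    [[-0.0357,0.259,0],0,0.0],
  ],
)

```text
time_s: 11.85
position: [0.4553, -0.2836, 0.3003]
tool_rot: [[0.926, -0.377, -0.0], [-0.377, -0.926, -0.0], [0.0, 0.0, -1.0]]
ft_force: [-0.4, -0.6, -4.5]
grip_width: 0.0152
gripper_force: 68.4
```

Call:
drive_tool(
  series=[
    [[0,0,0.01],0,0.0],
    [[0,0,0.03],0,0.0],
    [[0,0,0.05],0,0.0],
    [[0,0,0.07],0,0.0],
    [[0,0,0.09],0,0.0],
    [[0,0,0.105],0,0.0],
    [[0,0,0.115],0,0.0],
    [[0,0,0.12],0,0.0],
    [[0,0,0.123],0,0.0],
    [[0,0,0.126],0,0.0],
    [[0,0,0.129],0,0.0],
    [[0,0,0.132],0,0.0],
    [[0,0,0.134],0,0.0],
    [[0,0,0.136],0,0.0],
    [[0,0,0.138],0,0.0],
    [[0,0,0.14],0,0.0],
    [[0,0,0.14],0,0.0],
    [[0,0,0.14],0,0.0],
    [[0,0,0.14],0,0.0],
  ],
)

```text
time_s: 13.75
position: [0.4552, -0.284, 0.1605]
tool_rot: [[0.926, -0.378, 0.0], [-0.378, -0.926, -0.0], [0.0, 0.0, -1.0]]
ft_force: [-0.2, 0.6, -1.6]
grip_width: 0.0152
gripper_force: 68.8
```

```bash
python3 - <<'E'
from h import *
d=get('side'); save(d,'s3',(290,90,400,220),4); go()
E
```

```text
t 13.8 pos [ 0.4552 -0.284   0.1605] yaw -22.2 w 0.015175692007052375 F [-0.7 -0.2 -0.9] q6 [-44.6  24.1  83.2  -0.   72.7  67.6]
```

View pics/s3.png

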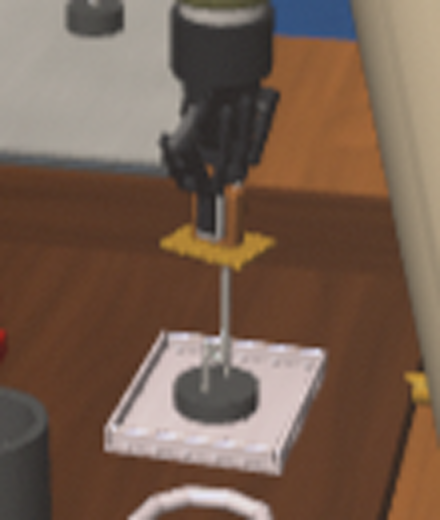

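The plug stands in the tray at (217,390) and its weight is off the hook. Now I'll unhook it: down, back, then up.

Call:
drive_tool(
  series=[
    [[0,0,0.005],0,0.0],
    [[0,0,0.01],0,0.0],
    [[0,0,0.0125],0,0.0],
    [[0,0,0.0125],0,0.0],
    [[-0.005,0,0.0125],0,0.0],
    [[-0.01,0,0.0125],0,0.0],
    [[-0.015,0,0.0125],0,0.0],
    [[-0.02,0,0.0125],0,0.0],
    [[-0.023,0,0.0125],0,0.0],
    [[-0.023,0,0.0125],0,0.0],
    [[-0.023,0,0.0025],0,0.0],
    [[-0.023,0,-0.015],0,0.0],
    [[-0.023,0,-0.035],0,0.0],
    [[-0.023,0,-0.055],0,0.0],
    [[-0.023,0,-0.055],0,0.0],
  ],
)

```text
time_s: 15.3
position: [0.4348, -0.2761, 0.2182]
tool_rot: [[0.926, -0.378, 0.004], [-0.378, -0.926, -0.004], [0.005, 0.002, -1.0]]
ft_force: [-0.6, 0.6, -1.7]
grip_width: 0.0152
gripper_force: 68.9
```

```bash
python3 - <<'E'
from h import *
d=get('side'); save(d,'s4',(290,90,400,220),4); go((.45,-.25,.31,-22.2))
w=cloud(get('wrist')); 
m=(w[...,2]>.025)&(w[...,2]<.045)&(abs(w[...,0]-.455)<.05)&(abs(w[...,1]+.284)<.06)
p=w[m]; print('plug',np.median(p[:,2]),cv2.minEnclosingCircle((p[:,:2]*1000).astype(np.float32)))
E
```

```text
t 15.35 pos [ 0.4343 -0.2756  0.2164] yaw -22.2 w 0.015283605093278639 F [ 0.5  0.6 -2. ] q6 [-45.6  18.8  81.5   0.   79.5  66.6]
(0.45, -0.25, 0.31, -22.2) -> [ 0.0051 -0.0295 -0.0936] turn 0.0
plug 0.030514137525777113 ((455.61163330078125, -283.3153991699219), 33.896114349365234)
```

View pics/s4.png

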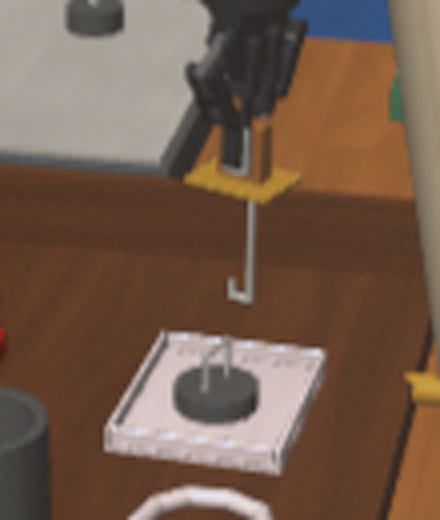

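The plug stands free and centred at (0.4556, -0.283), with its disc at (217,390) in the crop. I'll return the hook to its stand.

Call:
drive_tool(
  series=[
    [[0,0,-0.03],0,0.0],
    [[0,-0.02,-0.06],0,0.0],
    [[-0.01,-0.05,-0.07],-1,0.0],
    [[-0.02,-0.09,-0.07],-2,0.0],
    [[-0.03,-0.13,-0.07],-3,0.0],
    [[-0.04,-0.17,-0.07],-4,0.0],
    [[-0.05,-0.21,-0.07],-5,0.0],
    [[-0.06,-0.25,-0.07],-6,0.0],
    [[-0.07,-0.29,-0.07],-7,0.0],
    [[-0.08,-0.33,-0.07],-7.2,0.0],
    [[-0.09,-0.37,-0.07],-7.2,0.0],
    [[-0.1,-0.41,-0.07],-7.2,0.0],
    [[-0.105,-0.45,-0.07],-7.2,0.0],
    [[-0.11,-0.49,-0.07],-7.2,0.0],
    [[-0.115,-0.52,-0.07],-7.2,0.0],
    [[-0.117,-0.543,-0.07],-7.2,0.0],
    [[-0.117,-0.543,-0.07],-7.2,0.0],
    [[-0.117,-0.543,-0.07],-7.2,0.0],
    [[-0.117,-0.543,-0.07],-7.2,0.0],
  ],
)

```text
time_s: 17.3
position: [0.5305, 0.2709, 0.2848]
tool_rot: [[0.966, -0.26, -0.001], [-0.26, -0.966, -0.001], [-0.001, 0.001, -1.0]]
ft_force: [-0.3, -0.1, -1.2]
grip_width: 0.0152
gripper_force: 68.9
```

```bash
python3 - <<'E'
from h import *
go((.5308,.271,.1302,-15))
E
```

```text
t 17.3 pos [0.5305 0.2709 0.2848] yaw -15.05 w 0.015188472657698595 F [-0.3 -0.1 -1.2] q6 [ 15.7  24.9  60.5  -0.   94.6 120.7]
(0.5308, 0.271, 0.1302, -15) -> [ 0.0003 -0.0003  0.1546] turn -0.05
```

Aligned with the stand, so I'll lower it.

Call:
drive_tool(
  series=[
    [[0,0,0.02],0,0.0],
    [[0,0,0.04],0,0.0],
    [[0,0,0.06],0,0.0],
    [[0,0,0.08],0,0.0],
    [[0,0,0.1],0,0.0],
    [[0,0,0.12],0,0.0],
    [[0,0,0.135],0,0.0],
    [[0,0,0.145],0,0.0],
    [[0,0,0.15],0,0.0],
    [[0,0,0.153],0,0.0],
    [[0,0,0.1545],0,0.0],
    [[0,0,0.1545],0,0.0],
    [[0,0,0.1545],0,0.0],
  ],
)

```text
time_s: 18.6
position: [0.5309, 0.2718, 0.1313]
tool_rot: [[0.966, -0.259, 0.001], [-0.259, -0.966, 0.0], [0.001, -0.0, -1.0]]
ft_force: [-0.3, 0.3, -1.6]
grip_width: 0.015
gripper_force: 68.9
```

Call:
drive_tool(
  series=[
    [[0,0,0.001],0,0.0],
    [[0,0,0.0015],0,0.0],
    [[0,0,0.0015],0,0.0],
  ],
)

```text
time_s: 18.9
position: [0.5309, 0.2718, 0.1302]
tool_rot: [[0.966, -0.259, 0.001], [-0.259, -0.966, 0.0], [0.001, -0.001, -1.0]]
ft_force: [-0.8, 0.3, 5.7]
grip_width: 0.0152
gripper_force: 69.9
```

It's seated: the force matches the value at the grasp. Release and retreat.

Call:
drive_tool(
  series=[
    [[0,0,0],0,0.04],
    [[0,0,0],0,0.07],
    [[0,0,0],0,0.085],
    [[0,0,0],0,0.085],
    [[0,0,0],0,0.085],
    [[0,0,0],0,0.085],
    [[0,0,-0.02],0,0.085],
    [[0,0,-0.06],0,0.085],
    [[0,0,-0.1],0,0.085],
    [[-0.02,0,-0.15],0,0.085],
    [[-0.05,0,-0.2],0,0.085],
    [[-0.05,0,-0.23],0,0.085],
    [[-0.05,0,-0.23],0,0.085],
    [[-0.05,0,-0.23],0,0.085],
    [[-0.05,0,-0.23],0,0.085],
    [[-0.05,0,-0.23],0,0.085],
  ],
)

```text
time_s: 20.5
position: [0.4825, 0.2844, 0.3578]
tool_rot: [[0.966, -0.259, -0.003], [-0.259, -0.966, -0.001], [-0.003, 0.002, -1.0]]
ft_force: [0.0, 0.3, -0.1]
grip_width: 0.0853
gripper_force: 0.0
```

```bash
python3 - <<'E'
from h import *
d=get('wrist'); w=cloud(d); m=(w[...,2]>.160)&(w[...,2]<.19)&(abs(w[...,0]-.53)<.05)&(abs(w[...,1]-.27)<.05)
p=w[m]; print('grip',cv2.minAreaRect((p[:,:2]*1000).astype(np.float32)),np.median(p[:,2]),len(p))
save(get('side'),'s5',(200,150,400,320),3.5); go()
E
```

```text
grip ((531.8089599609375, 271.8659973144531), (15.665390014648438, 39.426795959472656), 74.60453033447266) 0.1673916965003751 684
t 20.6 pos [0.4825 0.2845 0.3583] yaw -15.02 w 0.08514342773204257 F [-0.7  1.1 -0.2] q6 [ 18.4  19.9  56.7   0.  103.5 123.4]
```

View pics/s5.png

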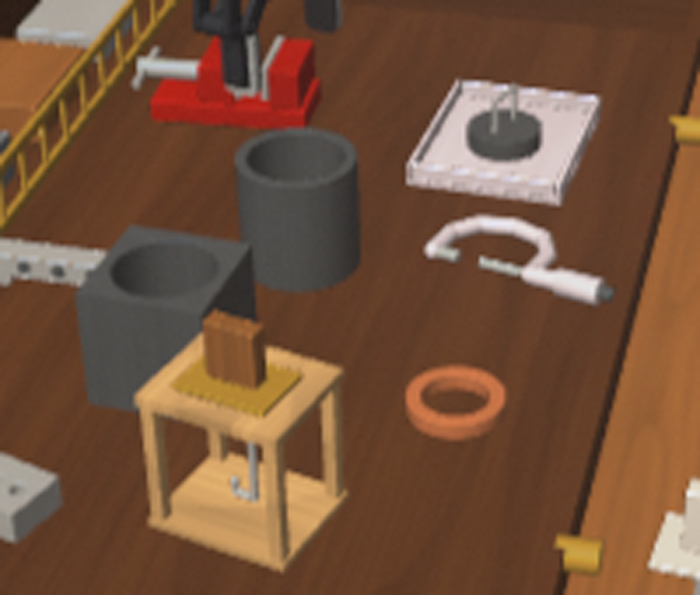

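The hook hangs in its stand at (235,380), 2 mm from where it was found, and the plug stands in the tray at (503,132). I'll hand the job in.

```bash
python3 -c "
from h import *
print(env.close_job())"
```

```text
the job is handed in; nothing more can be done
None
```

I handed the job in at about 20.6 s of the 56 s allowed, with no verdict shown back: the plug stands upright near the tray's centre, the hook is back in its stand about 2 mm from where it was found, and the gripper is clear of everything.

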